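# Run the bench vibrator: load the cup, close the bar, hold the plunger at half travel

### The job

Stand the small steel cup filled to the brim with clay paste upright in the round nest of the bench vibrator, let go of it, and only then swing the hold-down bar fully down over it. With the bar down, push the black spring-loaded hold-to-run plunger down with the fingers until its top is level with the top of the thin steel post beside it (half its travel: pressing it near the bottom trips the machine), and finish while still holding it there. Do not spill the cup or press the plunger before the bar is down, and leave the tins and the jar where they stand.

Things in the scene. Friction and masses are not known exactly. Their poses are not given: they have to be found in the camera images.
- vibrator: Bench vibrator, fixed: a flat grey housing with an aluminium top plate at z = 40 mm. Origin on the worktop straight below the nest centre; x axis towards the hinge side (away from the robot, yaw within 0.25 rad), y to the plunger side (left), z up. In this frame it spans x -70..130, y -80..180 mm; nest at (0, 0), hinge at x = 100, plunger at (0, 115), gauge post at (0, 152) mm.
- bar_hinge (a point): Middle of the bar's hinge axis, which runs along the vibrator's y, 100 mm behind the nest centre at z = 93 mm, between two steel lugs (24 mm long in x, reaching 28 mm to either side, top at z = 100 mm).
- post_top (a point): Centre of the top of the thin steel gauge post, 8 mm diameter, at z = 77 mm, 37 mm from the plunger's axis on the side away from the nest. Fixed.
- nest (a point): Centre of the nest floor, on the top plate (z = 40 mm). The nest is a steel ring of 64 mm inner and 80 mm outer diameter, 12 mm high, open above. Axes as the vibrator's.
- cup: The cup to load: plain steel, 54 mm diameter, 40 mm high, thick wall, filled to the brim with brown clay paste, about 0.11 kg. Origin at the centre of its underside, z up. It stands on the worktop at one of three places among the two tins, which are empty and wider (62 mm) with a thin wall. Can be gripped across its wall from above.
- clamp_bar (a joint): Hold-down bar, flat steel, reaching 142 mm from its hinge, 26 mm wide, 10 mm thick. 0 rad = fully down, level (middle plane at z = 93 mm; the rubber pad under it ends 2 mm above a seated cup); grows as it swings up and back: 1.57 is upright (top z = 235 mm). Starts at 1.5 to 1.75, stop at 1.9. Hinge friction 0.2 N m: it stays where it is left and must be pushed all the way down.
- bar_tab (a point): Middle of the outer face of the bar's end tab (22 mm long, 42 mm wide, 10 mm thick), 131 mm from the hinge axis: the upper face when the bar is down, the face away from the robot when it stands upright. Axes as the vibrator's when the bar is down.
- plunger (a joint): Travel of the hold-to-run plunger, m: 0 = released, 0.016 = bottomed, grows downward. Hold it at 0.008 (5 to 11 mm is accepted); beyond 13.5 mm it trips the machine. Spring: 3.2 N at the start of travel, plus 0.8 N per mm (about 9.6 N at 8 mm).
- plunger_top (a point): Black round cap of the plunger, 34 mm diameter, 11 mm thick. This point is the centre of its flat top face, z up: z = 85 mm when released, 77 mm when level with the gauge post. A fixed black collar of 50 mm diameter stands below it (top z = 55 mm).
- tin_a: Bystander: empty thin-walled aluminium tin, 62 mm diameter, 41 mm high. Origin under its centre.
- tin_b: Bystander: empty thin-walled aluminium tin, 62 mm diameter, 41 mm high. Origin under its centre.
- jar: Bystander: screw-top sample jar, 62 mm diameter, 78 mm high, behind the tins. Origin under its centre.

How it is judged:
On the way, in this order (a step that is already met when the one before it is completed fails the run):
1. the cup stands upright in the nest, let go, the bar still up (horizontal distance between cup and nest below 0.008 m and z of cup in the frame of nest between -0.004 and 0.004 m and angle between cup's own z axis and vertical below 0.1 rad and contact force between cup and the arm below 0.2 N and contact force between cup and the fingers below 0.2 N and value of joint clamp_bar above 0.5 rad), for 0.2 s.
2. the bar is fully down over the cup (horizontal distance between cup and nest below 0.008 m and z of cup in the frame of nest between -0.004 and 0.004 m and angle between cup's own z axis and vertical below 0.1 rad and contact force between cup and the arm below 0.2 N and contact force between cup and the fingers below 0.2 N and value of joint clamp_bar below 0.06 rad), for 0.2 s.
3. the gripper holds the plunger level with the post (value of joint clamp_bar below 0.06 rad and value of joint plunger between 0.005 and 0.011 m and contact force between the fingers and plunger above 3 N), for 0.5 s.
At the end, for the whole second after the job is handed in: The cup stands upright in the nest (within 8 mm of its centre, on its floor within 4 mm), untouched by the robot; the bar is fully down (below 0.06 rad); the fingers press the plunger's cap with more than 3 N and hold it at 5 to 11 mm of travel (all of step 3 and horizontal distance between cup and nest below 0.008 m and z of cup in the frame of nest between -0.004 and 0.004 m and angle between cup's own z axis and vertical below 0.1 rad and contact force between cup and the arm below 0.2 N and contact force between cup and the fingers below 0.2 N); the arm keeps its last pose, push and grip.
It fails at once if the plunger is pressed near the bottom (beyond 13.5 mm) and trips (value of joint plunger above 0.0135 m).
It fails at once if the plunger is pressed (beyond 4 mm) before the bar is down (value of joint plunger above 0.004 m and value of joint clamp_bar above 0.1 rad).
It fails at once if the cup is tipped more than 30 degrees (angle between cup's own z axis and vertical above 0.52 rad).
It fails at once if a bystander is moved more than 25 mm (distance of any of tin_a, tin_b, jar from where it was at the start of the episode above 0.025 m).
It also fails if it takes over 58 s, if anything falls off the work surface, if the arm or the gripper's body presses on something with over 40 N, if the wrist force passes 120 N, or if a joint passes its speed limit or range.

### The arm

A 6-joint arm with a two-finger parallel gripper is mounted at the origin on a cart in front of the work surface, level with it; the furniture and walls round the work are solid. World frame = base frame: x ahead of the robot, y to its left, z up, the work surface at z = 0. Lengths are in m, angles in rad, forces in N, time in s.
With the tool pointing down it reaches from about 0.35 to 0.85 m from the base axis. Payload 8.1 kg.
Tool frame: the origin (TCP) lies between the finger pads; the fingertips stand 14 mm ahead of it and the grasp point (between the pads) lies 5 mm behind it (tcp_to_tips is the distance from the TCP to the fingertips, in m); z points along the fingers, y is the line along which they close (so a half turn about z gives the same grasp; the last joint's range is limited). The gripper opens to 93 mm and grips with 3 to 60 N. Pads are 15 mm wide; open, the fingers measure 128 mm over their backs; the gripper's body (75 mm by 188 mm) begins 65 mm behind the grasp point.
Start: joints at [-1.269, 0.13, 1.488, -0, 1.523, -0.085], TCP at [0.226, -0.556, 0.233] pointing down, gripper open.
Joint ranges: [-2.96, 2.96], [-0.89, 2.26], [0.02, 2.5], [-1.34, 4.48], [0, 2.73], [-2.66, 2.66]. Speed limits (rad/s): [2.39, 2.39, 2.79, 3.14, 3.14, 3.14].

### API

Orientations are given as a rotation vector (axis times angle).
In Python, from station import get_state, get_image, camera_model, job_done, tcp_to_tips gives the robot as it stands.
- The arm moves only by the shell command python3 -m inch 'ROWS' [FORCE]. ROWS is JSON, a list of rows, each an object with "slide": the shift along the tool's x, y, z in units of 0.3 m (1.0 is 0.3 m), a list of three; "turn": the turn about the tool's z in units of 30 degrees (1.0 is 30 degrees); "fingers": the finger opening in mm, from 0 to 93. A call has 1 to 12 rows; each row is the pose to reach, as a shift and turn from the pose commanded when the call began, along the tool's axes at that moment; what a row does not reach only later rows make up. A row lasts 1/8 s, in which the tool goes at most 62.5 mm and 10.7 degrees, less where a joint would pass 70% of its speed; a pose out of reach is approached as far as the arm can. A call with a number of a shift or a turn outside -1 to 1 is refused whole. A call with a gripper value outside its range is refused whole. The fingers move at their own pace and stop on an object; FORCE is the grip in N (left out, the last holds). Time passes only in rows, so rows that repeat a pose let the fingers close. It gives the time, the measured TCP pose, the force, the opening and the grip force at its end, in the units of the state.
- get_state(): the state, without advancing time (a new reading comes with each control period).
- get_image(name): name is "side" or "top"; returns the picture (384x512x3 uint8, red, green, blue); there is no depth.
- camera_model(name): a dict with "fx", "fy", "cx", "cy" (pixels), "k1" (the pictures are not rectified: a ray, as slopes to the right and down, at radius r is drawn at 1 + k1 r^2 times it, then the intrinsics apply), "camera_from_world" (4x4, takes a point from world to camera coordinates). Camera axes: x right, y up, looking along -z (the intrinsics and any distortion apply to the point x, -y, -z); pixel columns grow to the right and rows downward; lengths in m; the calibration is good to about 2 mm. A picture is of the moment at which its call begins. camera_model takes no time and is no camera call.
- job_done(): hands the job in; it is judged then, once.
The state is a dict: "time_s": time; "joint_positions": joint angles; "qd": joint speeds; "joint_torque": joint torques, N m; "tool_pos": TCP position; "tcp_rot": TCP orientation; "contact_force": force on the tool from outside, world axes, zero at the start; "moment": the same for the moment, N m; "gripper_width": finger opening in m; "finger_force": force on a finger pad.
Only numpy, scipy, OpenCV 4.12 (cv2) and the standard library are available. Lean on these libraries where they do the work, as an engineer would, in place of code of your own. Each camera call takes 0.05 s, during which the arm holds its last target. There are 200 camera calls.

## Working session

There is one attempt and no reset: what is moved stays moved. The work goes in short steps, Python scripts to look and compute and a shell command to move; the robot and the scene stay as the last step left them, time stands still between calls to the robot, and variables do not carry over. Pictures are saved under pics/ and viewed, at most 10 in all, crops included, and the job is handed in when it is done.

```bash
mkdir -p pics; ls; cat > h.py <<'E'
import numpy as np, cv2
from station import *
from scipy.spatial.transform import Rotation as R
def snap(n,f):
    im=get_image(n); cv2.imwrite('pics/'+f,im[:,:,::-1]); return im
def ray(n,px):
    m=camera_model(n); d=np.array([(px[0]-m['cx'])/m['fx'],(px[1]-m['cy'])/m['fy']])
    u=d.copy()
    for _ in range(20): u=d/(1+m['k1']*(u@u))
    T=np.array(m['camera_from_world']); A=T[:3,:3]; o=-A.T@T[:3,3]
    return o, A.T@np.array([u[0],-u[1],-1])
def onz(n,px,z):
    o,v=ray(n,px); return o+v*(z-o[2])/v[2]
def proj(n,p):
    m=camera_model(n); T=np.array(m['camera_from_world']); c=T[:3,:3]@np.array(p)+T[:3,3]
    u=np.array([c[0],-c[1]])/-c[2]; u=u*(1+m['k1']*(u@u)); return np.array([u[0]*m['fx']+m['cx'],u[1]*m['fy']+m['cy']])
E
python3 - <<'E'
from h import *
a=snap('top','t0.png');b=snap('side','s0.png')
for n in('top','side'): 
    m=camera_model(n);T=np.array(m['camera_from_world']);print(n,m['fx'],m['k1'],-T[:3,:3].T@T[:3,3])
s=get_state();print(s['tool_pos'],s['tcp_rot'],s['time_s'],R.from_rotvec(s['tcp_rot']).as_matrix().round(3),tcp_to_tips)
E
```

```text
pics
top 413.4913997677147 -0.13320971350028535 [ 0.47984908 -0.02123785  1.32020785]
side 413.4368830560516 0.020640531765293263 [0.73044726 0.58961943 1.25031994]
[ 0.22620328 -0.55520914  0.23169231] [-3.08140856e+00 -6.03489479e-01  2.51772423e-04] 0.1 [[ 0.926  0.377 -0.   ]
 [ 0.377 -0.926  0.002]
 [ 0.    -0.002 -1.   ]] 0.014
```

View pics/t0.png

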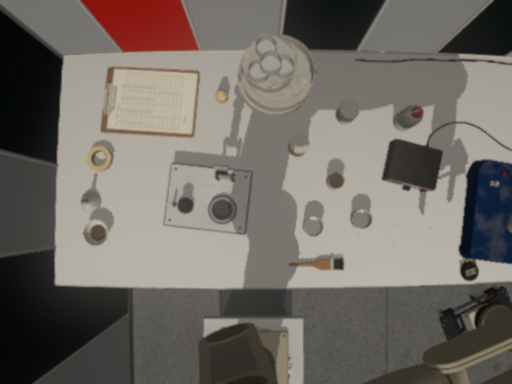

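View pics/s0.png

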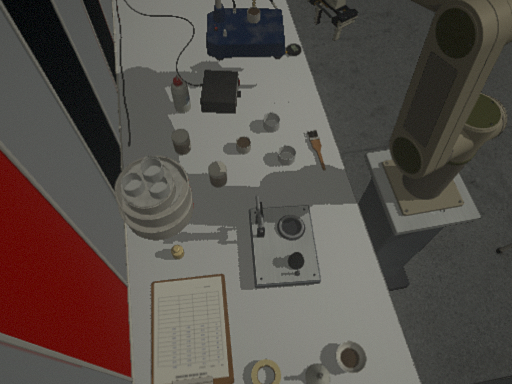

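The top view shows the cup (brown) at about (335,181), tins at (312,226) and (361,217), the nest at (222,209), the plunger at (186,205) and the upright bar at (225,174). In the side view the cup is at (243,145), the nest at (291,228) and the plunger at (296,261).

```bash
python3 - <<'E'
from h import *
t=cv2.imread('pics/t0.png');s=cv2.imread('pics/s0.png')
a=cv2.resize(t[130:250,155:395],None,fx=3.3,fy=3.3,interpolation=3)[:,:800]
cv2.imwrite('pics/tc.png',a)
b=cv2.resize(s[110:295,210:330],None,fx=3.2,fy=3.2,interpolation=3);cv2.imwrite('pics/sc.png',b)
for n,im,box in(('top',t,(300,150,380,240)),('side',s,(225,105,300,170))):
    x0,y0,x1,y1=box;hsv=cv2.cvtColor(im[y0:y1,x0:x1],cv2.COLOR_BGR2HSV)
    m=((hsv[...,0]<20)&(hsv[...,1]>70)).astype(np.uint8)
    k,l,st,c=cv2.connectedComponentsWithStats(m)
    for i in range(1,k):
        if st[i,4]>15: p=c[i]+[x0,y0];print(n,p,st[i],onz(n,p,.039))
def circ(n,im,x0,y0,x1,y1):
    g=cv2.cvtColor(im[y0:y1,x0:x1],cv2.COLOR_BGR2GRAY);
    m=(g<60).astype(np.uint8)
    k,l,st,c=cv2.connectedComponentsWithStats(m)
    for i in range(1,k):
        if st[i,4]>25: print(n,'dark',c[i]+[x0,y0],st[i])
circ('top',t,168,165,250,232);circ('side',s,250,190,318,285)
for p in((312,226),(361,217),(298,145)): print(p,onz('top',p,.04))
E
```

```text
top [335.59349593 180.05691057] [ 30  24  13  13 123] [ 0.58233282 -0.26030787  0.039     ]
side [243.10204082 142.02040816] [13 33 11  9 49] [ 0.58214246 -0.26021376  0.039     ]
top dark [187.38888889 203.03703704] [14 34 10 11 54]
side dark [258.96470588 214.29411765] [ 4 12 10 23 85]
side dark [252.25233645 247.85046729] [  0  22   7  73 107]
side dark [285.16216216 231.54054054] [27 26 27 24 74]
side dark [291.20879121 225.63369963] [ 32  27  20  18 273]
side dark [260.18032787 231.95081967] [ 7 37  8 10 61]
side dark [295.507109  260.4028436] [ 38  62  16  17 211]
side dark [301.25581395 283.30232558] [35 92 33  3 43]
(312, 226) [ 0.43998061 -0.18450218  0.04      ]
(361, 217) [ 0.46661357 -0.33836132  0.04      ]
(298, 145) [ 0.69281402 -0.14363785  0.04      ]
```

View pics/tc.png

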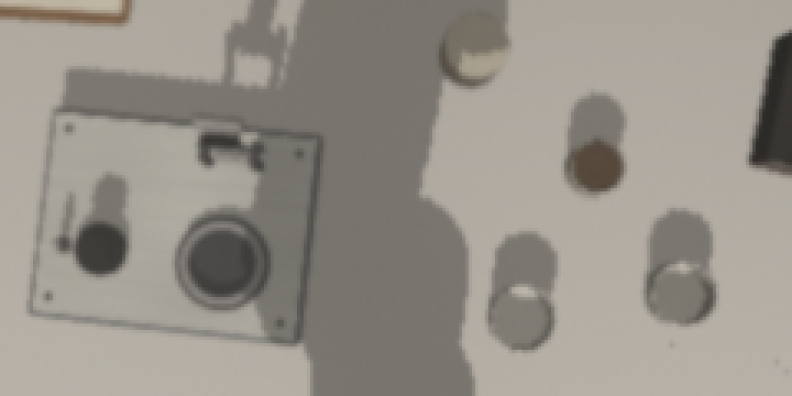

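View pics/sc.png

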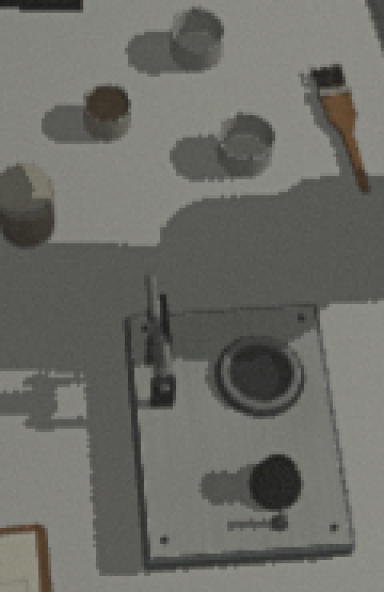

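The cup is at (0.582,-0.260), and both views agree. The nest ring is centred at (222.3,209.1) in top and (291.2,227.2) in side. The plunger cap is at (185.6,205.5) in top and (295.9,260.6) in side.

```bash
python3 - <<'E'
from h import *
a=onz('top',(222.3,209.1),.052);b=onz('side',(291.25,227.2),.052);print('nest',a,b)
c=onz('top',(185.6,205.0),.085);d=onz('side',(295.9,260.2),.085);print('pl',c,d)
N=(a+b)/2;P=(c+d)/2
y1=np.arctan2(-(P-N)[0],(P-N)[1]);print('yaw from plunger',y1,np.linalg.norm((P-N)[:2]))
# plate corners z=.04 from crop
cs=[onz('top',(155+x/3.3,130+y/3.3),.04) for x,y in((52,109),(321,134),(298,342),(28,312))]
for q in cs: print(q)
for yv in [y1]:
  ex=np.array([np.cos(yv),np.sin(yv)]);print('hinge',N[:2]+.1*ex)
print([np.arctan2(-(cs[i]-cs[j])[0],(cs[i]-cs[j])[1]) for i,j in((0,1),(3,2))])
m=sum(cs)/4;print('centre-> nest',m)
for x,y in((-70,-80),(-70,180),(130,180),(130,-80)):
  yv=y1;print(N[:2]+np.array([x*np.cos(yv)-y*np.sin(yv),x*np.sin(yv)+y*np.cos(yv)])/1e3)
# tab top upright, z=.235
print(onz('side',(210+151/3.2,110+277/3.2),.235))
E
```

```text
nest [0.49305364 0.09168776 0.052     ] [0.49345937 0.09894623 0.052     ]
pl [0.50507435 0.19910419 0.085     ] [0.51144177 0.21804169 0.085     ]
yaw from plunger -0.13169051227151002 0.11424515413685715
[0.63743746 0.25544863 0.04      ]
[ 6.12545695e-01 -2.46815966e-04  4.00000000e-02]
[0.41742778 0.02164914 0.04      ]
[0.44527614 0.27612868 0.04      ]
hinge [0.59239063 0.08218598]
[np.float64(-0.09704349352962191), np.float64(-0.1089988600375844)]
centre-> nest [0.52817177 0.13824491 0.04      ]
[0.41335779 0.02520141]
[0.44749845 0.28295015]
[0.64576671 0.25668811]
[ 0.61162606 -0.00106063]
[0.601025   0.06607887 0.235     ]
```

```bash
python3 - <<'E'
from h import *
cs=[onz('side',(210+x/3.2,110+y/3.2),.04) for x,y in((148,557),(127,319),(316,305),(353,543))]
for q in cs: print(q)
print([np.arctan2(-(cs[i]-cs[j])[0],(cs[i]-cs[j])[1]) for i,j in((0,1),(3,2))]); m=sum(cs)/4
y=-.105;c,s=np.cos(y),np.sin(y);print('nest',m[:2]-[.03*c-.05*s,.03*s+.05*c])
# steel ring via edge ellipse: dark floor disc
for n,f,(x0,y0,x1,y1) in(('top','t0',(205,192,240,227)),('side','s0',(272,208,310,246))):
  g=cv2.imread(f'pics/{f}.png',0)[y0:y1,x0:x1];g=cv2.resize(g,None,fx=4,fy=4,interpolation=cv2.INTER_CUBIC)
  for th in(60,70,80,90):
    cn=max(cv2.findContours((g<th).astype(np.uint8),0,1)[0],key=cv2.contourArea)
    e=cv2.fitEllipse(cv2.convexHull(cn)) if len(cn)>8 else None
    if e: p=np.array(e[0])/4-.375+[x0,y0];print(n,th,p,np.array(e[1])/4,onz(n,p,.046)[:2])
# gauge post base/top, cap: 
for n,f,(x0,y0,x1,y1) in(('top','t0',(175,193,198,216)),('side','s0',(284,246,308,274))):
  g=cv2.imread(f'pics/{f}.png',0)[y0:y1,x0:x1];g=cv2.resize(g,None,fx=4,fy=4,interpolation=cv2.INTER_CUBIC)
  for th in(50,60,75):
    cn=max(cv2.findContours((g<th).astype(np.uint8),0,1)[0],key=cv2.contourArea)
    e=cv2.fitEllipse(cv2.convexHull(cn)); p=np.array(e[0])/4-.375+[x0,y0];print('pl',n,th,p,np.array(e[1])/4,onz(n,p,.055)[:2],onz(n,p,.085)[:2])
E
```

```text
[0.6368124  0.25369025 0.04      ]
[0.60970767 0.00848148 0.04      ]
[0.41617578 0.02858696 0.04      ]
[0.44579313 0.27648364 0.04      ]
[np.float64(-0.11009043274674506), np.float64(-0.11891092285771412)]
nest [0.49204711 0.09523017]Traceback (most recent call last):
  File "<stdin>", line 11, in <module>
cv2.error: OpenCV(4.12.0) /io/opencv/modules/imgproc/src/shapedescr.cpp:361: error: (-201:Incorrect size of input array) There should be at least 5 points to fit the ellipse in function 'fitEllipseNoDirect'
```

```bash
cat >> h.py <<'E'
def go(x,y,z,yaw=None):
    s=get_state();M=R.from_rotvec(s['tcp_rot']).as_matrix();d=np.array([x,y,z])-s['tool_pos']
    print('t',s['time_s'],'pos',np.round(s['tool_pos'],4),'slide',np.round(M.T@d/.3,4),'dist',np.linalg.norm(d).round(3))
    if yaw is not None: # tool y along vibrator -y
        w=np.arctan2(M[1,1],M[0,1]);t=np.arctan2(-np.cos(yaw),np.sin(yaw));print('turn',np.degrees(w-t)/30)
    return M
E
python3 -m inch '[{"slide":[0.5,-0.15,0.05],"turn":0,"fingers":85},{"slide":[1,-0.3,0.1],"turn":0,"fingers":85},{"slide":[1,-0.3,0.1],"turn":0,"fingers":85},{"slide":[1,-0.3,0.1],"turn":0,"fingers":85},{"slide":[1,-0.3,0.1],"turn":0,"fingers":85},{"slide":[1,-0.3,0.1],"turn":0,"fingers":85},{"slide":[1,-0.3,0.1],"turn":0,"fingers":85}]' 20
python3 -c "
from h import *
print(go(.582,-.260,.10).round(3));go(.582,-.26,.031)"
```

```text
time_s: 0.98
tool_pos: [0.47, -0.3589, 0.2021]
tcp_rot: [-3.082, -0.606, 0.002]
contact_force: [0.4, -1.6, 0.3]
gripper_width: 0.0853
finger_force: 0.0
t 0.975 pos [ 0.47   -0.3589  0.2021] slide [ 0.4705 -0.1637  0.3401] dist 0.181
[[ 0.926  0.378 -0.001]
 [ 0.378 -0.926  0.   ]
 [-0.001 -0.001 -1.   ]]
t 0.975 pos [ 0.47   -0.3589  0.2021] slide [ 0.4707 -0.1636  0.5701] dist 0.227
```

```bash

python3 -m inch '[{"slide":[0.2,-0.07,0.15],"turn":0,"fingers":85},{"slide":[0.4,-0.14,0.3],"turn":0,"fingers":85},{"slide":[0.47,-0.164,0.34],"turn":0,"fingers":85},{"slide":[0.47,-0.164,0.34],"turn":0,"fingers":85},{"slide":[0.47,-0.164,0.34],"turn":0,"fingers":85},{"slide":[0.47,-0.164,0.34],"turn":0,"fingers":85}]'
python3 -c "
from h import *
snap('top','t1.png');snap('side','s1.png')
go(.582,-.26,.031)
a=cv2.imread('pics/t1.png')[130:250,260:400];b=cv2.imread('pics/s1.png')[80:200,180:320]
cv2.imwrite('pics/c1.png',cv2.resize(np.hstack([a,b]),None,fx=2.8,fy=2.8,interpolation=3))"
```

```text
time_s: 1.72
tool_pos: [0.582, -0.2626, 0.1023]
tcp_rot: [3.082, 0.6, 0.002]
contact_force: [-0.4, -0.0, 0.2]
gripper_width: 0.0851
finger_force: 0.0
t 1.825 pos [ 0.5821 -0.2622  0.1021] slide [ 0.0019 -0.0073  0.2371] dist 0.071
```

View pics/c1.png

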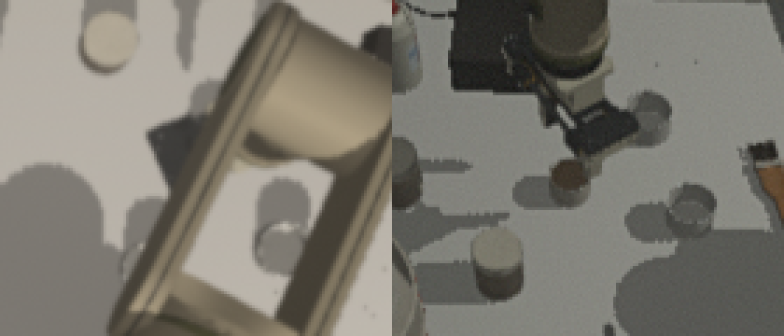

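The side view shows the gripper above the cup at about (244,145), with nothing in its way. I'll descend and grip.

```bash

python3 -m inch '[{"slide":[0,-0.007,0.1],"turn":0,"fingers":85},{"slide":[0,-0.007,0.18],"turn":0,"fingers":85},{"slide":[0,-0.007,0.235],"turn":0,"fingers":85},{"slide":[0,-0.007,0.235],"turn":0,"fingers":85},{"slide":[0,-0.007,0.235],"turn":0,"fingers":50},{"slide":[0,-0.007,0.235],"turn":0,"fingers":45},{"slide":[0,-0.007,0.235],"turn":0,"fingers":40},{"slide":[0,-0.007,0.235],"turn":0,"fingers":40},{"slide":[0,-0.007,0.235],"turn":0,"fingers":40},{"slide":[0,-0.007,0.235],"turn":0,"fingers":40}]' 20
python3 -c "
from h import *
go(.582,-.26,.15)"
```

```text
time_s: 3.08
tool_pos: [0.582, -0.2587, 0.0308]
tcp_rot: [3.082, 0.604, 0.001]
contact_force: [0.9, -0.4, 4.9]
gripper_width: 0.0531
finger_force: 20.0
t 3.075 pos [ 0.582  -0.2587  0.0308] slide [-0.0012  0.0043 -0.3972] dist 0.119
```

```bash

python3 -m inch '[{"slide":[0,0,-0.1],"turn":0,"fingers":40},{"slide":[0,0,-0.25],"turn":0,"fingers":40},{"slide":[0,0,-0.38],"turn":0,"fingers":40},{"slide":[0,0,-0.4],"turn":0,"fingers":40},{"slide":[0,0,-0.4],"turn":0,"fingers":40}]'
python3 -c "
from h import *
go(.4927,.094,.145,-.11)"
```

```text
time_s: 3.7
tool_pos: [0.5811, -0.2582, 0.1492]
tcp_rot: [-3.082, -0.604, 0.001]
contact_force: [0.1, -0.9, -2.4]
gripper_width: 0.0525
finger_force: 20.0
t 3.7 pos [ 0.5811 -0.2582  0.1492] slide [ 0.1699 -1.1985  0.0148] dist 0.363
turn 0.9487257122496083
```

```bash

python3 -m inch '[{"slide":[0.02,-0.1,0],"turn":0.1,"fingers":40},{"slide":[0.05,-0.25,0],"turn":0.3,"fingers":40},{"slide":[0.07,-0.4,0],"turn":0.5,"fingers":40},{"slide":[0.1,-0.55,0],"turn":0.7,"fingers":40},{"slide":[0.12,-0.7,0],"turn":0.85,"fingers":40},{"slide":[0.14,-0.85,0],"turn":0.95,"fingers":40},{"slide":[0.16,-0.95,0],"turn":0.95,"fingers":40},{"slide":[0.17,-1,0],"turn":0.95,"fingers":40},{"slide":[0.17,-1,0],"turn":0.95,"fingers":40},{"slide":[0.17,-1,0],"turn":0.95,"fingers":40}]'
python3 -c "
from h import *
go(.4927,.094,.10,-.11)"
```

```text
time_s: 4.95
tool_pos: [0.5155, 0.0377, 0.1496]
tcp_rot: [3.136, -0.175, -0.001]
contact_force: [0.3, -0.6, -0.8]
gripper_width: 0.0531
finger_force: 20.0
t 4.95 pos [0.5155 0.0377 0.1496] slide [-0.0964 -0.1782  0.1652] dist 0.078
turn -0.0022535844696989073
```

```bash

python3 -m inch '[{"slide":[-0.05,-0.09,0.05],"turn":0,"fingers":40},{"slide":[-0.095,-0.177,0.12],"turn":0,"fingers":40},{"slide":[-0.095,-0.177,0.16],"turn":0,"fingers":40},{"slide":[-0.095,-0.177,0.16],"turn":0,"fingers":40},{"slide":[-0.095,-0.177,0.16],"turn":0,"fingers":40},{"slide":[-0.095,-0.177,0.16],"turn":0,"fingers":40}]'
python3 -c "
from h import *
snap('top','t2.png');snap('side','s2.png')
go(.4927,.094,.072)
a=cv2.imread('pics/t2.png')[150:250,160:260];b=cv2.imread('pics/s2.png')[180:280,240:340]
cv2.imwrite('pics/c2.png',cv2.resize(np.hstack([a,b]),None,fx=4,fy=4,interpolation=3))"
```

```text
time_s: 5.7
tool_pos: [0.494, 0.0939, 0.1031]
tcp_rot: [-3.137, 0.175, -0.002]
contact_force: [0.9, 0.4, -0.5]
gripper_width: 0.0531
finger_force: 20.0
t 5.8 pos [0.4937 0.0941 0.1029] slide [-0.0035  0.0009  0.1028] dist 0.031
```

View pics/c2.png

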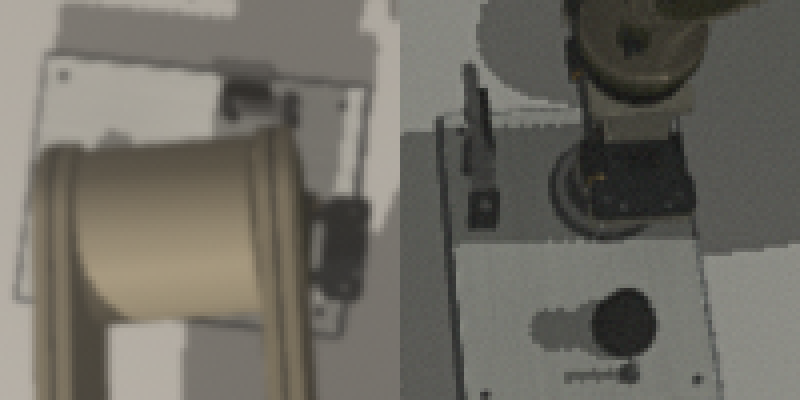

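The gripper hides the cup, but the geometry fits: the gripper sits above the ring and is clear of the bar at (483,200 in the crop) and of the plunger. I'll descend gently and watch the force.

```bash

python3 -m inch '[{"slide":[-0.003,0,0.03],"turn":0,"fingers":40},{"slide":[-0.003,0,0.06],"turn":0,"fingers":40},{"slide":[-0.003,0,0.08],"turn":0,"fingers":40},{"slide":[-0.003,0,0.095],"turn":0,"fingers":40},{"slide":[-0.003,0,0.1],"turn":0,"fingers":40},{"slide":[-0.003,0,0.1],"turn":0,"fingers":40},{"slide":[-0.003,0,0.1],"turn":0,"fingers":40}]'

```

```text
time_s: 6.68
tool_pos: [0.4925, 0.0947, 0.0725]
tcp_rot: [-3.137, 0.174, -0.001]
contact_force: [0.3, 1.0, -0.2]
gripper_width: 0.0531
finger_force: 20.0
```

```bash

python3 -m inch '[{"slide":[0,0,0.003],"turn":0,"fingers":40},{"slide":[0,0,0.006],"turn":0,"fingers":40},{"slide":[0,0,0.006],"turn":0,"fingers":56},{"slide":[0,0,0.006],"turn":0,"fingers":65},{"slide":[0,0,0.006],"turn":0,"fingers":75},{"slide":[0,0,0.006],"turn":0,"fingers":80},{"slide":[0,0,0.006],"turn":0,"fingers":80}]'
python3 -m inch '[{"slide":[0,0,-0.1],"turn":0,"fingers":80},{"slide":[0,0,-0.25],"turn":0,"fingers":80},{"slide":[0,0,-0.45],"turn":0,"fingers":40},{"slide":[0,0,-0.65],"turn":0,"fingers":0},{"slide":[0,0,-0.85],"turn":0,"fingers":0},{"slide":[0,0,-0.85],"turn":0,"fingers":0},{"slide":[0,0,-0.85],"turn":0,"fingers":0}]'
python3 -c "
from h import *
snap('top','t3.png');snap('side','s3.png')
go(.4927,.094,.072)
a=cv2.imread('pics/t3.png')[150:250,160:260];b=cv2.imread('pics/s3.png')[180:280,240:340]
cv2.imwrite('pics/c3.png',cv2.resize(np.hstack([a,b]),None,fx=4,fy=4,interpolation=3))"
```

```text
time_s: 7.55
tool_pos: [0.4922, 0.0947, 0.0703]
tcp_rot: [-3.137, 0.174, 0.0]
contact_force: [0.6, 0.2, 0.0]
gripper_width: 0.0798
finger_force: 0.0
time_s: 8.43
tool_pos: [0.4922, 0.0947, 0.3249]
tcp_rot: [-3.137, 0.174, 0.0]
contact_force: [0.1, 0.4, -0.5]
gripper_width: 0.0348
finger_force: 0.0
t 8.525 pos [0.4914 0.0946 0.3233] slide [0.007  0.0009 0.8376] dist 0.251
```

View pics/c3.png

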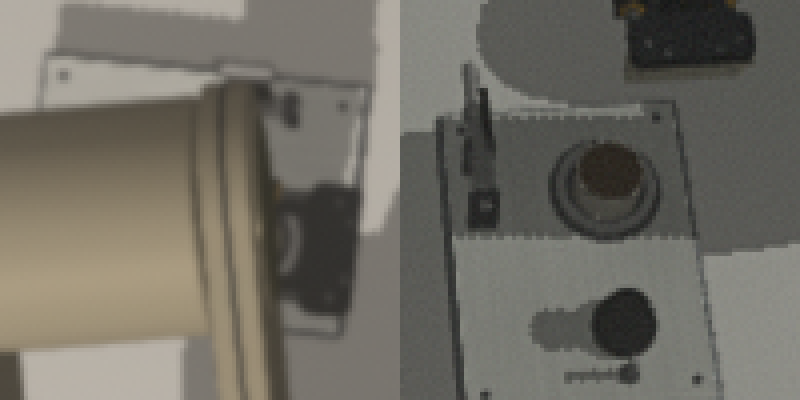

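The cup stands in the nest, with its brown top at about (610,170) in the crop, and the bar is still upright at (480,130). Next I'll move over and behind the bar.

```bash

cat >> h.py <<'E'
Nn=np.array([.4927,.094]);YW=-.11
def vib(x,y,z): # slide for TCP to vibrator-frame mm
    c,s=np.cos(YW),np.sin(YW);w=Nn+np.array([x*c-y*s,x*s+y*c])/1e3;go(w[0],w[1],z/1e3,YW)
    p=get_state()['tool_pos'];d=np.array(p[:2])-Nn;print('vib now',np.round([1e3*(d@[c,s]),1e3*(d@[-s,c]),p[2]*1e3],1))
E
python3 -m inch '[{"slide":[0.1,0,0],"turn":0,"fingers":0},{"slide":[0.25,0,0],"turn":0,"fingers":0},{"slide":[0.4,0,0],"turn":0,"fingers":0},{"slide":[0.5,0,0],"turn":0,"fingers":0},{"slide":[0.55,0,0],"turn":0,"fingers":0},{"slide":[0.55,0,0],"turn":0,"fingers":0},{"slide":[0.55,0,0],"turn":0,"fingers":0}]'
python3 -c "
from h import *
vib(165,0,219)"
```

```text
time_s: 9.4
tool_pos: [0.6553, 0.0766, 0.3241]
tcp_rot: [3.137, -0.173, -0.003]
contact_force: [0.3, 0.4, 0.6]
gripper_width: 0.0007
finger_force: 0.0
t 9.4 pos [0.6553 0.0766 0.3241] slide [0.0055 0.0016 0.3504] dist 0.105
turn -0.0009561990131813718
vib now [163.6   0.5 324.1]
```

```bash

python3 -m inch '[{"slide":[0,0,0.15],"turn":0,"fingers":0},{"slide":[0,0,0.3],"turn":0,"fingers":0},{"slide":[0,0,0.34],"turn":0,"fingers":0},{"slide":[0,0,0.34],"turn":0,"fingers":0},{"slide":[-0.05,0,0.34],"turn":0,"fingers":0},{"slide":[-0.11,0,0.34],"turn":0,"fingers":0},{"slide":[-0.17,0,0.34],"turn":0,"fingers":0},{"slide":[-0.22,0,0.34],"turn":0,"fingers":0},{"slide":[-0.28,0,0.34],"turn":0,"fingers":0},{"slide":[-0.28,0,0.34],"turn":0,"fingers":0}]' 20
python3 -c "
from h import *
vib(51,0,215);vib(25,0,197);vib(5,0,172)"
```

```text
time_s: 10.65
tool_pos: [0.5735, 0.086, 0.2267]
tcp_rot: [-3.136, 0.173, -0.007]
contact_force: [-0.2, 0.4, -0.7]
gripper_width: 0.0007
finger_force: 0.0
t 10.65 pos [0.5735 0.086  0.2267] slide [-0.1008  0.0032  0.0384] dist 0.032
turn -0.0003529798114657656
vib now [ 81.2   0.9 226.7]
t 10.65 pos [0.5735 0.086  0.2267] slide [-0.1878  0.0032  0.098 ] dist 0.064
turn -0.0003529798114657656
vib now [ 81.2   0.9 226.7]
t 10.65 pos [0.5735 0.086  0.2267] slide [-0.2548  0.0033  0.181 ] dist 0.094
turn -0.0003529798114657656
vib now [ 81.2   0.9 226.7]
```

```bash

python3 -m inch '[{"slide":[-0.05,0,0.015],"turn":0,"fingers":0},{"slide":[-0.1,0,0.038],"turn":0,"fingers":0},{"slide":[-0.145,0,0.065],"turn":0,"fingers":0},{"slide":[-0.187,0,0.098],"turn":0,"fingers":0},{"slide":[-0.222,0,0.138],"turn":0,"fingers":0},{"slide":[-0.255,0,0.18],"turn":0,"fingers":0},{"slide":[-0.255,0,0.18],"turn":0,"fingers":0}]' 20
python3 -c "
from h import *
vib(-8,0,143);vib(-14,0,112);b=snap('side','s4.png')[160:280,240:340][:,:,::-1];cv2.imwrite('pics/c4.png',cv2.resize(b,None,fx=4,fy=4,interpolation=3))"
```

```text
time_s: 11.52
tool_pos: [0.497, 0.0942, 0.17]
tcp_rot: [-3.137, 0.173, -0.001]
contact_force: [-0.9, -0.1, 0.0]
gripper_width: 0.0003
finger_force: 0.0
t 11.525 pos [0.497  0.0942 0.17  ] slide [-0.0409  0.0022  0.09  ] dist 0.03
turn -0.0009390383821820545
vib now [  4.2   0.7 170. ]
t 11.525 pos [0.497  0.0942 0.17  ] slide [-0.0609  0.0022  0.1933] dist 0.061
turn -0.0009390383821820545
vib now [  4.2   0.7 170. ]
```

View pics/c4.png

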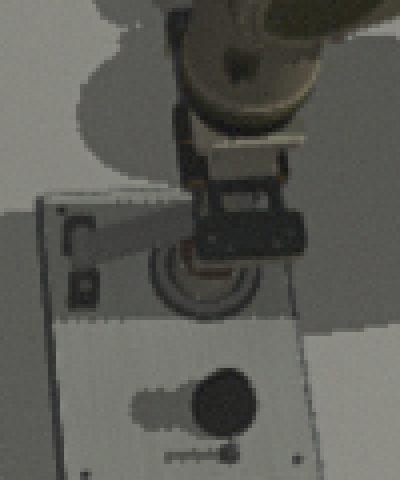

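The bar, from the lugs at (80,235) to under the gripper, has swung forward and slopes over the nest. The cup is undisturbed. I'll finish pushing it down.

```bash

python3 -m inch '[{"slide":[-0.025,0,0.045],"turn":0,"fingers":0},{"slide":[-0.04,0,0.09],"turn":0,"fingers":0},{"slide":[-0.055,0,0.14],"turn":0,"fingers":0},{"slide":[-0.065,0,0.18],"turn":0,"fingers":0},{"slide":[-0.065,0,0.195],"turn":0,"fingers":0},{"slide":[-0.065,0,0.205],"turn":0,"fingers":0},{"slide":[-0.065,0,0.205],"turn":0,"fingers":0},{"slide":[-0.065,0,0.205],"turn":0,"fingers":0}]' 20
python3 -c "
from h import *
vib(-14,0,112);"
```

```text
time_s: 12.58
tool_pos: [0.4763, 0.0964, 0.1116]
tcp_rot: [3.136, -0.173, -0.004]
contact_force: [-25.0, -2.9, 43.9]
gripper_width: 0.0003
finger_force: 22.1
t 12.575 pos [0.4763 0.0964 0.1116] slide [ 0.0085  0.0018 -0.0015] dist 0.003
turn -0.0005163536096354138
vib now [-16.5   0.5 111.6]
```

```bash

python3 -m inch '[{"slide":[0.01,0,-0.05],"turn":0,"fingers":0},{"slide":[0.03,0,-0.15],"turn":0,"fingers":0},{"slide":[0.05,-0.05,-0.15],"turn":0,"fingers":0},{"slide":[0.05,-0.2,-0.15],"turn":0,"fingers":0},{"slide":[0.05,-0.32,-0.15],"turn":0,"fingers":0},{"slide":[0.05,-0.38,-0.15],"turn":0,"fingers":0},{"slide":[0.05,-0.38,-0.15],"turn":0,"fingers":0},{"slide":[0.05,-0.38,-0.15],"turn":0,"fingers":0}]' 20
python3 -c "
from h import *
vib(0,115,103);a=snap('top','t5.png')[150:250,160:260][:,:,::-1];b=snap('side','s5.png')[180:280,240:340][:,:,::-1];cv2.imwrite('pics/c5.png',cv2.resize(np.hstack([a,b]),None,fx=4,fy=4,interpolation=3))"
```

```text
time_s: 13.58
tool_pos: [0.5045, 0.2071, 0.1523]
tcp_rot: [3.136, -0.174, -0.001]
contact_force: [-0.0, -0.5, -0.2]
gripper_width: 0.001
finger_force: 0.0
t 13.575 pos [0.5045 0.2071 0.1523] slide [ 0.0023 -0.0044  0.1643] dist 0.049
turn -0.0014874150863484717
vib now [ -0.7 113.7 152.3]
```

View pics/c5.png

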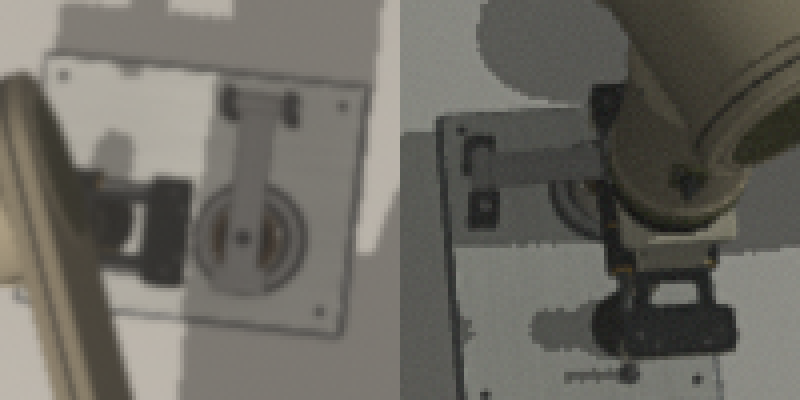

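The bar is level and the cup is centred under it in the ring. The fingers are above the cap. I'll descend to just above contact, then in small steps.

```bash

python3 -m inch '[{"slide":[0.002,-0.004,0.08],"turn":0,"fingers":0},{"slide":[0.002,-0.004,0.13],"turn":0,"fingers":0},{"slide":[0.002,-0.004,0.16],"turn":0,"fingers":0},{"slide":[0.002,-0.004,0.17],"turn":0,"fingers":0},{"slide":[0.002,-0.004,0.185],"turn":0,"fingers":0},{"slide":[0.002,-0.004,0.185],"turn":0,"fingers":0},{"slide":[0.002,-0.004,0.185],"turn":0,"fingers":0}]' 20
python3 -c "
from h import *
vib(0,115,91)"
```

```text
time_s: 14.55
tool_pos: [0.5059, 0.2091, 0.0981]
tcp_rot: [-3.137, 0.174, -0.002]
contact_force: [-0.2, -2.3, 3.9]
gripper_width: 0.0003
finger_force: 1.8
t 14.55 pos [0.5059 0.2091 0.0981] slide [-0.0017  0.0029  0.0237] dist 0.007
turn -0.0009923967459240372
vib now [  0.5 115.9  98.1]
```

```bash

python3 -m inch '[{"slide":[0,0,0.008],"turn":0,"fingers":0},{"slide":[0,0,0.016],"turn":0,"fingers":0},{"slide":[0,0,0.024],"turn":0,"fingers":0},{"slide":[0,0,0.024],"turn":0,"fingers":0},{"slide":[0,0,0.024],"turn":0,"fingers":0},{"slide":[0,0,0.024],"turn":0,"fingers":0},{"slide":[0,0,0.024],"turn":0,"fingers":0},{"slide":[0,0,0.024],"turn":0,"fingers":0}]' 20
python3 -c "
from h import *
vib(0,115,91)"
```

```text
time_s: 15.55
tool_pos: [0.506, 0.2091, 0.0911]
tcp_rot: [-3.137, 0.174, -0.002]
contact_force: [-3.2, -2.1, 9.4]
gripper_width: 0.0004
finger_force: 4.6
t 15.55 pos [0.506  0.2091 0.0911] slide [-0.0019  0.003   0.0003] dist 0.001
turn -0.0011086234898269039
vib now [  0.6 115.9  91.1]
```

```bash

python3 -m inch '[{"slide":[0,0,0],"turn":0,"fingers":0},{"slide":[0,0,0],"turn":0,"fingers":0},{"slide":[0,0,0],"turn":0,"fingers":0},{"slide":[0,0,0],"turn":0,"fingers":0}]' 20
python3 -c "
from station import *
print(job_done())"
```

```text
time_s: 16.05
tool_pos: [0.506, 0.2091, 0.0911]
tcp_rot: [-3.137, 0.174, -0.002]
contact_force: [-2.8, -2.5, 9.3]
gripper_width: 0.0001
finger_force: 4.6
the job is handed in; nothing more can be done
None
```

I handed the job in at about 16 s with the cup in the nest, the bar fully down and the fingers holding the plunger level with the post (about 8 mm of travel, 9.3 N); the hand-in returned no verdict.

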